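# Return four reagent containers to their bench trays

### The arm

A 7-joint arm with a two-finger parallel gripper is mounted at the origin on the work surface. World frame = base frame: x ahead of the robot, y to its left, z up, the work surface at z = 0. Lengths are in m, angles in degrees, forces in N, time in s.
With the tool pointing down it reaches from about 0.425 to 0.875 m from the base axis. Payload 4.7 kg.
Tool frame: the origin (TCP) lies between the finger pads; the fingertips stand 8 mm ahead of it and the grasp point (between the pads) lies 11 mm behind it (env.tip_extent is the distance from the TCP to the fingertips, in m); z points along the fingers, y is the line along which they close (so a half turn about z gives the same grasp; the last joint's range is limited). The gripper opens to 87 mm and grips with 3 to 60 N. Pads are 19 mm wide; open, the fingers measure 117 mm over their backs; the gripper's body (75 mm by 190 mm) begins 51 mm behind the grasp point.
Start: joints at [-73.849, 18.392, -4.016, 83.108, 1.295, 78.541, -3.26], TCP at [0.172, 0.627, 0.193] pointing down, gripper open.
Joint ranges: [-163.93, 163.93], [-17.29, 119.83], [-79.2, 71.16], [3.27, 140.29], [-89.18, 269.18], [5.43, 117.66], [-154.24, 154.24]. Speed limits (degrees/s): [147.25, 147.25, 180, 180, 180, 180, 180].

### API

Orientations are given as [roll, pitch, yaw] about the fixed x, y, z axes, in that order (R = Rz(yaw) Ry(pitch) Rx(roll)).
In Python, from cell import sensors, vision, workorder, env gives the robot as it stands.
- The arm moves only by the tool drive_tool, never from a script. Its argument "moves" is a list of rows, each an object of numbers: "x", "y", "z": the shift along the tool's x, y, z in mm; "rx", "ry", "rz": the turn, a rotation vector about the tool's x, y, z in rad; "fingers": the closure, from -1 (fully open) to 1 (shut). In form: [{"x": .., "y": .., "z": .., "rx": .., "ry": .., "rz": .., "fingers": ..}, ...]. A call has 1 to 20 rows; each row is the pose to reach, as a shift and turn from the pose commanded when the call began, along the tool's axes at that moment; what a row does not reach only later rows make up. A row lasts 1/8 s, in which the tool goes at most 62.5 mm and 10.7 degrees, less where a joint would pass 70% of its speed; a pose out of reach is approached as far as the arm can. A call with a gripper value outside its range is refused whole. The fingers move at their own pace and stop on an object; "force" is the grip in N (left out, the last holds). Time passes only in rows, so rows that repeat a pose let the fingers close. It gives the time, the measured TCP pose, the force, the opening and the grip force at its end, in the units of the state.
- sensors.get_obs(): the state, without advancing time (a new reading comes with each control period).
- vision.read_camera(name): name is "side" or "top"; returns a dict with "image" (400x640x3 uint8, red, green, blue), "fx", "fy", "cx", "cy" (pixels), "R" (3x3) and "t" (3): a world point X has camera coordinates R X + t. Camera axes: x right, y down, z forward; pixel columns grow to the right and rows downward; lengths in m; the calibration is good to about 2 mm. A picture is of the moment at which its call begins. There is no depth.
- workorder.sign_off(): hands the job in; it is judged then, once.
The state is a dict: "time_s": time; "qpos": joint angles; "joint_velocities": joint speeds; "effort": joint torques, N m; "tool_pos": TCP position; "tool_rot": TCP orientation; "force": force on the tool from outside, world axes, zero at the start; "wrist_torque": the same for the moment, N m; "grip_width": finger opening in m; "grasp_force": force on a finger pad.
Only numpy, scipy, OpenCV 4.12 (cv2) and the standard library are available. Lean on these libraries where they do the work, as an engineer would, in place of code of your own. Each camera call takes 0.05 s, during which the arm holds its last target. There are 200 camera calls.

### The job

Tidy the lab bench: put each of the four closed containers into the low rimmed tray of its own shape and size - the wide jar in the large round tray, the slim jar in the small round tray, the square bottle in the square tray and the slide box in the oblong tray. Each must end standing upright and flat on the floor of its tray, inside the rim, and none may be tipped over on the way. Leave the amber flask and the white mortar standing where they are.

Things in the scene. Friction and masses are not known exactly. Their poses are not given: they have to be found in the camera images.
- wide_jar: the wider of two upright round white plastic jars with flat red screw lids: 60 mm diameter (lid 56 mm), 85 mm tall, lid is the top 18 mm, about 0.2 kg; loose; origin at the centre of its underside, z up
- slim_jar: the narrower of the two upright round jars, white with a flat red lid: 40 mm diameter (lid 36 mm), 85 mm tall, about 0.09 kg; loose; origin at the centre of its underside, z up
- square_bottle: upright white plastic bottle of square section: body 50 x 50 mm and 70 mm tall, above it a round red cap of 36 mm diameter, 95 mm tall in all, about 0.18 kg; loose; origin at the centre of its underside, z up, x and y square to its sides
- slide_box: oblong microscope-slide box, white with a red lid, the top 15 mm (the lid stays shut), 100 mm long (its x), 48 mm wide (its y), 55 mm tall, about 0.16 kg; loose; origin at the centre of its underside, z up
- wide_round_tray: the larger of two round bench trays, for the wide jar: 80 mm inside, 90 mm outside diameter, aluminium rim round a dark rubber floor, fixed to the bench, rim 12 mm high and 5 mm thick, inner floor 4 mm above the bench; origin at the centre of its underside (bench level), z up
- small_round_tray: the smaller round bench tray, for the slim jar: 58 mm inside, 68 mm outside diameter, aluminium rim round a dark rubber floor, fixed to the bench, rim 12 mm high and 5 mm thick, inner floor 4 mm above the bench; origin at the centre of its underside (bench level), z up
- square_tray: square bench tray, for the square bottle: 70 x 70 mm inside, 80 x 80 mm outside, aluminium rim round a dark rubber floor, fixed to the bench, rim 12 mm high and 5 mm thick, inner floor 4 mm above the bench; origin at the centre of its underside (bench level), z up, x and y square to its sides
- oblong_tray: oblong bench tray, for the slide box: 120 x 68 mm inside, 130 x 78 mm outside, long side along its x, aluminium rim round a dark rubber floor, fixed to the bench, rim 12 mm high and 5 mm thick, inner floor 4 mm above the bench; origin at the centre of its underside (bench level), z up
- flask: bystander, not to be moved: amber glass conical flask with a cork, 74 mm across the base, narrowing to a 26 mm neck, 106 mm tall; loose, stands upright; origin at the centre of its underside
- mortar: bystander, not to be moved: open white ceramic mortar, 84 mm across the rim and 50 mm tall, with its pestle fixed leaning in it, knob 86 mm above the bench and 30 mm off centre; loose, stands upright; origin at the centre of its underside
Things that resemble listed ones, but are neither listed nor needed, are in the scene too. Leave any purple or red look-alike of the wide_round_tray alone.

How it is judged:
By the outcome, as a careful person would: the job done as asked, in the order asked, and still so for the second after the job is handed in, with the robot touching nothing.
It also fails if it takes over 99 s, if anything falls off the work surface, if the arm or the gripper's body presses on something with over 40 N, if the wrist force passes 120 N, or if a joint passes its speed limit or range.

## Working session

There is one attempt and no reset: what is moved stays moved. The work goes in short steps, Python scripts to look and compute and a tool call to move; the robot and the scene stay as the last step left them, time stands still between calls to the robot, and variables do not carry over. Pictures are saved under pics/ and viewed, at most 14 in all, crops included, and the job is handed in when it is done.

Besides the shell and the picture viewer there is one more tool, called as name([rows], argument=value, ...), one row to a line, values as JSON. drive_tool: Moves the arm, as the interface text tells. Its arguments: {"type":"object","properties":{"moves":{"type":"array"},"force":{"type":"number"}},"required":["moves"]}

```bash
mkdir -p pics; ls
python3 - <<'E'
from cell import sensors, vision, workorder, env
import cv2, numpy as np
print(sensors.get_obs(), env.tip_extent)
for n in("top","side"):
    c=vision.read_camera(n); cv2.imwrite(f"pics/{n}0.png",c["image"][:,:,::-1]); np.savez(f"{n}0.npz",**c)
    print(n,c["fx"],c["fy"],c["cx"],c["cy"],np.round(c["R"],3).tolist(),np.round(c["t"],3), np.round(-c["R"].T@c["t"],3))
E
```

```text
pics
{'time_s': 0.0, 'qpos': array([-73.84790368,  18.4383819 ,  -4.01609678,  83.1739945 ,
         1.29375588,  78.54043511,  -3.26043645]), 'joint_velocities': array([ 0.02082781,  0.01387539, -0.11952904, -0.02686095, -0.03453917,
       -0.01654998, -0.06331687]), 'effort': array([ 5.33572202e-04, -4.91270041e+01, -4.03928831e-01, -3.12535214e+01,
       -6.40128320e-02,  4.33974189e-02,  1.66256959e-04]), 'tool_pos': array([0.17187994, 0.62623954, 0.19157726]), 'tool_rot': array([-1.79892363e+02,  4.31052910e-03,  1.64657489e+02]), 'force': array([-0.7125931 , -0.15423622,  0.1514896 ]), 'wrist_torque': array([-0.00811526, -0.04215796, -0.01423078]), 'grasp_force': 0.0, 'grip_width': 0.0871336659604407} 0.008
top 515.747455048521 515.747455048521 322.5831330539024 197.89351657408614 [[0.029, -0.999, 0.018], [-0.989, -0.031, -0.144], [0.145, -0.014, -0.989]] [0.036 0.47  1.374] [0.265 0.07  1.426]
side 363.4682696164903 363.4682696164903 319.59050266124 204.23117926549813 [[0.993, -0.115, 0.003], [-0.088, -0.778, -0.622], [0.075, 0.618, -0.783]] [-0.469  0.092  1.167] [ 0.387 -0.704  0.972]
```

View pics/top0.png

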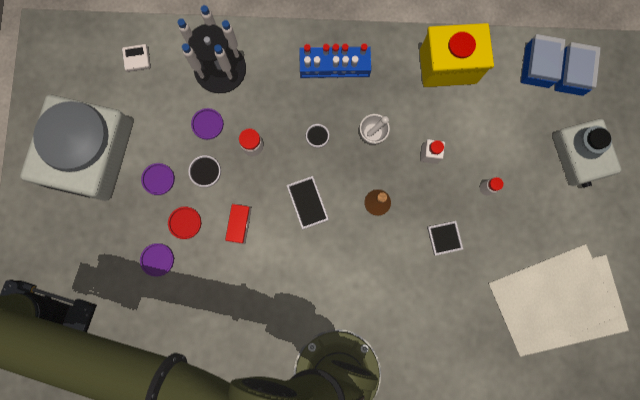

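View pics/side0.png

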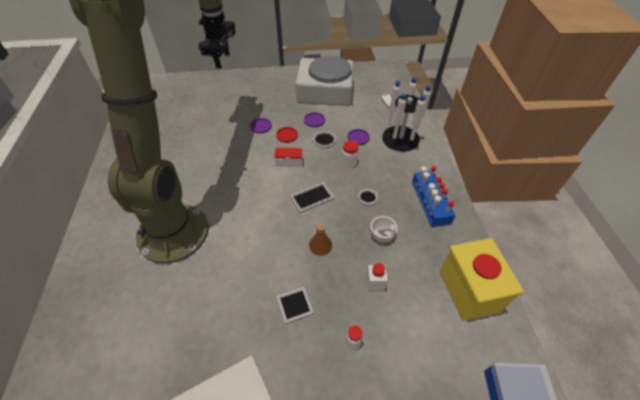

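The top view shows the candidates. Red-topped things:
- wide jar (250,140), slim jar (493,186), bottle (435,150), slide box (238,224)
- red look-alike disc (185,223), yellow-box button (462,45)

Tray-like things:
- dark-floored wide tray (205,171), small round tray (317,135), oblong tray (307,202), square tray (445,238)
- purple discs (207,124), (158,180), (157,260)

I choose the white-bodied, red-lidded containers and the dark-floored aluminium trays. Next I measure them in both views.

```bash
cat > h.py <<'E'
import cv2, numpy as np
def ray(c,p):
    d=c["R"].T@np.array([(p[0]-c["cx"])/c["fx"],(p[1]-c["cy"])/c["fy"],1]); return -c["R"].T@c["t"],d
def plane(c,p,z):
    o,d=ray(c,p); return o+d*(z-o[2])/d[2]
def tri(c1,p1,c2,p2):
    P=[c["K"]@np.c_[c["R"],c["t"]] for c in(c1,c2)]
    X=cv2.triangulatePoints(P[0],P[1],np.array(p1,float),np.array(p2,float)); return (X[:3]/X[3]).ravel()
def load(c):
    c=dict(c); c["K"]=np.array([[c["fx"],0,c["cx"]],[0,c["fy"],c["cy"]],[0,0,1]],float); return c
def masks(img):
    h=cv2.cvtColor(img,cv2.COLOR_RGB2HSV); H,S,V=cv2.split(h)
    return dict(red=(((H<6)|(H>174))&(S>150)&(V>90)).astype(np.uint8),dark=((V<62)&(S<90)).astype(np.uint8),white=((S<45)&(V>165)).astype(np.uint8))
def blobs(m,lo=25,hi=3000):
    out=[]
    for k in cv2.findContours(m,cv2.RETR_EXTERNAL,cv2.CHAIN_APPROX_NONE)[0]:
        f=np.zeros_like(m); cv2.drawContours(f,[k],-1,1,-1); M=cv2.moments(f,True)
        if lo<M["m00"]<hi: out.append((np.array([M["m10"],M["m01"]])/M["m00"],M["m00"],k))
    return out
E
python3 - <<'E'
from h import *
for n in("top","side"):
    c=load(np.load(n+"0.npz")); 
    for k,m in masks(c["image"]).items():
        print(n,k,[(b[0].round(1).tolist(),int(b[1])) for b in blobs(m)])
t=cv2.imread("pics/top0.png")[90:270,130:530]; cv2.imwrite("pics/crop.png",cv2.resize(t,None,fx=2,fy=2,interpolation=cv2.INTER_CUBIC))
E
```

```text
top red [([184.0, 222.5], 841), ([237.0, 223.2], 671), ([496.0, 183.6], 141), ([436.6, 146.9], 142), ([249.0, 138.6], 340), ([363.6, 46.6], 35), ([344.6, 46.9], 36), ([335.4, 46.9], 36), ([325.7, 46.9], 38), ([306.7, 47.2], 36), ([461.8, 44.7], 515)]
top dark [([9.4, 302.0], 45), ([53.1, 306.6], 2328), ([445.3, 237.7], 570), ([586.0, 184.3], 40), ([307.3, 202.1], 967), ([204.2, 170.8], 571), ([582.1, 133.2], 30), ([598.6, 138.2], 397), ([317.2, 135.2], 276), ([101.6, 119.4], 40), ([133.9, 51.6], 110), ([216.5, 59.9], 2585)]
top white [([445.5, 238.6], 145), ([307.1, 202.1], 1305), ([216.4, 175.1], 27), ([196.7, 165.5], 58), ([596.6, 164.6], 773), ([62.1, 173.6], 1583), ([432.2, 150.9], 124), ([317.8, 134.1], 66), ([578.1, 133.6], 224), ([373.8, 130.0], 312), ([108.4, 119.7], 226), ([354.5, 58.5], 32), ([345.1, 58.7], 31), ([335.5, 58.6], 30), ([316.4, 59.1], 31), ([306.9, 59.1], 33), ([134.8, 56.4], 539)]
side red [([354.9, 332.5], 151), ([378.3, 269.0], 113), ([486.8, 266.0], 473), ([442.1, 185.4], 59), ([287.8, 152.4], 248), ([350.4, 146.4], 139), ([286.7, 134.3], 243)]
side dark [([294.5, 304.4], 463), ([367.5, 196.3], 99), ([311.4, 196.3], 375), ([324.0, 138.7], 135), ([400.3, 139.8], 573), ([411.1, 105.1], 120), ([420.9, 52.8], 52), ([2.5, 52.8], 82), ([445.1, 53.8], 520), ([414.0, 16.8], 1528), ([278.8, 31.0], 255), ([214.9, 30.5], 1550), ([80.6, 10.3], 289)]
side white [([544.2, 371.5], 28), ([230.8, 384.6], 2235), ([375.9, 275.4], 119), ([376.5, 232.8], 28), ([393.5, 226.1], 30), ([386.8, 98.6], 65), ([345.7, 82.8], 41), ([304.9, 72.8], 271), ([33.4, 90.1], 1732)]
```

View pics/crop.png

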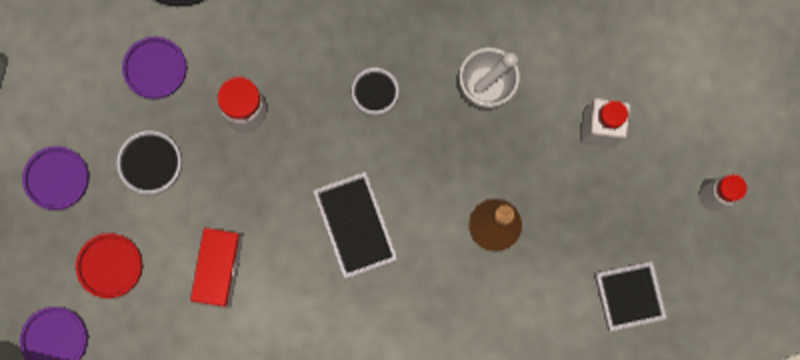

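The crop confirms the choice: dark-floored wide tray (205,171), white jar with a red lid (249,139), and the purple and red discs are look-alikes. Now triangulation and yaw.

Run:
```python
from h import *
T,S=[load(np.load(n+"0.npz")) for n in("top","side")]
mt,ms=masks(T["image"]),masks(S["image"])
def near(m,p): return min(blobs(m),key=lambda b:np.hypot(*(b[0]-p)))
L=dict(wjar=("red",(249,139),(350,146),.080),sjar=("red",(496,184),(355,332),.080),bottle=("red",(436,147),(378,269),.087),box=("red",(237,223),(288,152),.052),
 wtray=("dark",(204,171),(324,139),.008),stray=("dark",(317,135),(367,196),.008),sqtray=("dark",(445,238),(294,304),.008),obtray=("dark",(307,202),(311,196),.008))
for n,(k,a,b,z) in L.items():
    A,B=near(mt[k],a),near(ms[k],b)
    X=tri(T,A[0],S,B[0]); P=plane(T,A[0],z)[:2]; Q=plane(S,B[0],z)[:2]
    c=np.array([plane(T,p,z)[:2] for p in A[2][:,0].astype(float)])
    c2=np.array([plane(S,p,z)[:2] for p in B[2][:,0].astype(float)])
    r=cv2.minAreaRect((c*1000).astype(np.float32)); r2=cv2.minAreaRect((c2*1000).astype(np.float32))
    print(n,"tri",(X*1000).round(),"top",(P*1000).round(),"side",(Q*1000).round(),"r",round(np.hypot(*P),3),"rect",np.round(r[1]),round(r[2]),np.round(r2[1]),round(r2[2]))
for n,p,z in(("flask",(377,203),.02),("mortar",(374,129),.05)): print(n,plane(T,p,z)[:2].round(3))
# bottle body top: white blob + red cap in top view
m=(mt["white"]|mt["red"]); B=near(m,(433,149)); c=np.array([plane(T,p,.07)[:2] for p in B[2][:,0].astype(float)]); print("body",cv2.minAreaRect((c*1000).astype(np.float32)),B[1])
t=cv2.imread("pics/top0.png")[130:170,415:455]; s=cv2.imread("pics/side0.png")[255:300,355:400]
w=cv2.imread("pics/top0.png")[120:160,230:270];
cv2.imwrite("pics/b.png",np.hstack([cv2.resize(i,(266,266),interpolation=cv2.INTER_NEAREST) for i in(t,s,w)]))
```

```text
wjar tri [615. 253.  80.] top [616. 253.] side [613. 252.] r 0.666 rect [55. 53.] 3 [58. 47.] 81
sjar tri [ 513. -409.   83.] top [ 515. -410.] side [ 512. -408.] r 0.658 rect [33. 36.] 26 [32. 29.] 80
bottle tri [ 606. -249.   90.] top [ 608. -249.] side [ 605. -247.] r 0.657 rect [33. 35.] 2 [37. 29.] 63
box tri [390. 277.  51.] top [391. 277.] side [388. 276.] r 0.479 rect [48. 99.] 83 [47. 95.] 84
wtray tri [536. 382.  11.] top [538. 383.] side [535. 385.] r 0.66 rect [74. 72.] 3 [53. 64.] 84
stray tri [649.  71.  12.] top [651.  71.] side [648.  74.] r 0.655 rect [49. 51.] 2 [40. 42.] 28
sqtray tri [ 371. -290.   13.] top [ 372. -291.] side [ 369. -288.] r 0.473 rect [66. 66.] 14 [62. 60.] 14
obtray tri [457.  92.  12.] top [459.  92.] side [455.  95.] r 0.468 rect [116.  65.] 22 [108.  53.] 22
flask [ 0.461 -0.1  ]
mortar [ 0.662 -0.085]
body ((607.7333984375, -248.3109588623047), (47.82344436645508, 48.076332092285156), 83.56486511230469) 302.0
```

View pics/b.png

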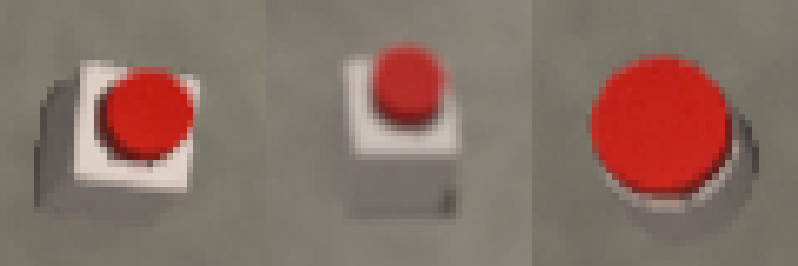

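Measured (mm):

| Thing | Position | Yaw |
|---|---|---|
| Wide jar | 615,253 | – |
| Slim jar | 513,-409 | – |
| Bottle | 607,-248 | -6° |
| Slide box | 390,277 | -7° |
| Wide tray | 537,384 | – |
| Small tray | 650,72 | – |
| Square tray | 371,-290 | 14° |
| Oblong tray | 457,93 | 22° |

The heights agree with the text. In the crop, the bottle cap is centred on its body and the jar is upright. First I move above the wide jar, turning the tool to yaw 90.

drive_tool([
  {"x": -20,"y": -9,"rz": 0.05,"fingers": -1},
  {"x": -60,"y": -28,"rz": 0.15,"fingers": -1},
  {"x": -110,"y": -51,"rz": 0.28,"fingers": -1},
  {"x": -160,"y": -74,"rz": 0.4,"fingers": -1},
  {"x": -210,"y": -97,"rz": 0.53,"fingers": -1},
  {"x": -260,"y": -120,"rz": 0.65,"fingers": -1},
  {"x": -310,"y": -143,"rz": 0.78,"fingers": -1},
  {"x": -360,"y": -166,"rz": 0.9,"fingers": -1},
  {"x": -410,"y": -189,"rz": 1.03,"fingers": -1},
  {"x": -460,"y": -212,"rz": 1.15,"fingers": -1},
  {"x": -500,"y": -231,"rz": 1.25,"fingers": -1},
  {"x": -520,"y": -240,"rz": 1.29,"fingers": -1},
  {"x": -526,"y": -243,"rz": 1.303,"fingers": -1},
  {"x": -526,"y": -243,"rz": 1.303,"fingers": -1},
  {"x": -526,"y": -243,"rz": 1.303,"fingers": -1},
], force=20)

```text
invalid input at $.moves[0]: expected keys x, y, z, rx, ry, rz, fingers
```

drive_tool([
  {"x": -20,"y": -9,"z": 0,"rx": 0,"ry": 0,"rz": 0.05,"fingers": -1},
  {"x": -60,"y": -28,"z": 0,"rx": 0,"ry": 0,"rz": 0.15,"fingers": -1},
  {"x": -110,"y": -51,"z": 0,"rx": 0,"ry": 0,"rz": 0.28,"fingers": -1},
  {"x": -160,"y": -74,"z": 0,"rx": 0,"ry": 0,"rz": 0.4,"fingers": -1},
  {"x": -210,"y": -97,"z": 0,"rx": 0,"ry": 0,"rz": 0.53,"fingers": -1},
  {"x": -260,"y": -120,"z": 0,"rx": 0,"ry": 0,"rz": 0.65,"fingers": -1},
  {"x": -310,"y": -143,"z": 0,"rx": 0,"ry": 0,"rz": 0.78,"fingers": -1},
  {"x": -360,"y": -166,"z": 0,"rx": 0,"ry": 0,"rz": 0.9,"fingers": -1},
  {"x": -410,"y": -189,"z": 0,"rx": 0,"ry": 0,"rz": 1.03,"fingers": -1},
  {"x": -460,"y": -212,"z": 0,"rx": 0,"ry": 0,"rz": 1.15,"fingers": -1},
  {"x": -500,"y": -231,"z": 0,"rx": 0,"ry": 0,"rz": 1.25,"fingers": -1},
  {"x": -520,"y": -240,"z": 0,"rx": 0,"ry": 0,"rz": 1.29,"fingers": -1},
  {"x": -526,"y": -243,"z": 0,"rx": 0,"ry": 0,"rz": 1.303,"fingers": -1},
  {"x": -526,"y": -243,"z": 0,"rx": 0,"ry": 0,"rz": 1.303,"fingers": -1},
  {"x": -526,"y": -243,"z": 0,"rx": 0,"ry": 0,"rz": 1.303,"fingers": -1},
], force=20)

```text
time_s: 1.98
tool_pos: [0.6136, 0.2556, 0.1927]
tool_rot: [-180.0, -0.1, 90.2]
force: [-0.3, -0.1, -0.1]
grip_width: 0.0869
grasp_force: 0.0
```

Over the jar. Descend and grip.

drive_tool([
  {"x": -2,"y": 1,"z": 20,"rx": 0,"ry": 0,"rz": 0,"fingers": -1},
  {"x": -2,"y": 1,"z": 45,"rx": 0,"ry": 0,"rz": 0,"fingers": -1},
  {"x": -2,"y": 1,"z": 70,"rx": 0,"ry": 0,"rz": 0,"fingers": -1},
  {"x": -2,"y": 1,"z": 95,"rx": 0,"ry": 0,"rz": 0,"fingers": -1},
  {"x": -2,"y": 1,"z": 118,"rx": 0,"ry": 0,"rz": 0,"fingers": -1},
  {"x": -2,"y": 1,"z": 136,"rx": 0,"ry": 0,"rz": 0,"fingers": -1},
  {"x": -2,"y": 1,"z": 148,"rx": 0,"ry": 0,"rz": 0,"fingers": -1},
  {"x": -2,"y": 1,"z": 153,"rx": 0,"ry": 0,"rz": 0,"fingers": -1},
  {"x": -2,"y": 1,"z": 153,"rx": 0,"ry": 0,"rz": 0,"fingers": -1},
  {"x": -2,"y": 1,"z": 153,"rx": 0,"ry": 0,"rz": 0,"fingers": 0.0},
  {"x": -2,"y": 1,"z": 153,"rx": 0,"ry": 0,"rz": 0,"fingers": 0.2},
  {"x": -2,"y": 1,"z": 153,"rx": 0,"ry": 0,"rz": 0,"fingers": 0.5},
  {"x": -2,"y": 1,"z": 153,"rx": 0,"ry": 0,"rz": 0,"fingers": 1},
  {"x": -2,"y": 1,"z": 153,"rx": 0,"ry": 0,"rz": 0,"fingers": 1},
  {"x": -2,"y": 1,"z": 153,"rx": 0,"ry": 0,"rz": 0,"fingers": 1},
  {"x": -2,"y": 1,"z": 153,"rx": 0,"ry": 0,"rz": 0,"fingers": 1},
  {"x": -2,"y": 1,"z": 153,"rx": 0,"ry": 0,"rz": 0,"fingers": 1},
  {"x": -2,"y": 1,"z": 153,"rx": 0,"ry": 0,"rz": 0,"fingers": 1},
], force=20)

```text
time_s: 4.22
tool_pos: [0.6159, 0.2514, 0.0398]
tool_rot: [-180.0, -0.0, 90.0]
force: [-2.6, -0.6, 3.9]
grip_width: 0.0552
grasp_force: 20.0
```

Width is 55 mm rather than 60, so I check with a picture before lifting.

```bash
cat > look.py <<'E'
import sys
from cell import vision
from h import *
# args: name u0 v0 size for side ; same for top
o=sys.argv; im=[]
for n,u,v in(("side",int(o[2]),int(o[3])),("top",int(o[4]),int(o[5]))):
    c=vision.read_camera(n); np.savez(n+"1.npz",**c)
    im.append(cv2.resize(c["image"][max(v-40,0):max(v-40,0)+80,u-40:u+40,::-1],(400,400),interpolation=cv2.INTER_CUBIC))
cv2.imwrite("pics/"+o[1]+".png",np.hstack(im))
E
python3 look.py g1 350 150 250 140
```

```text
(no output)
```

View pics/g1.png

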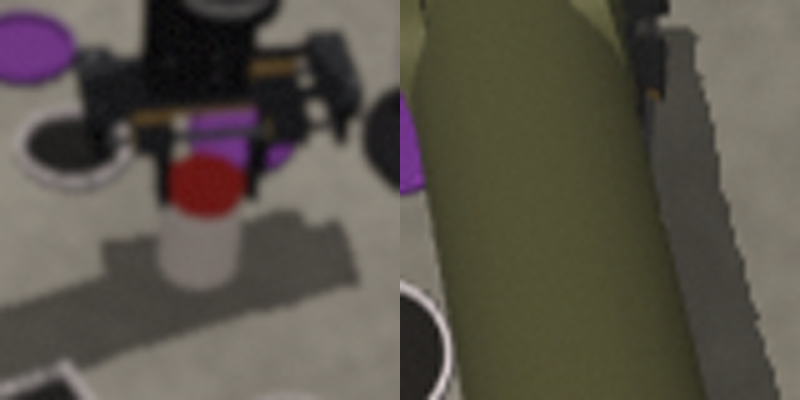

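```bash
python3 - <<'E'
from h import *
c=load(np.load("side1.npz"))
def pj(X):
    p=c["R"]@X+c["t"]; return np.array([c["cx"]+c["fx"]*p[0]/p[2],c["cy"]+c["fy"]*p[1]/p[2]])
for X in([.5795,.2514,.032],[.652,.2514,.032],[.588,.2514,.032],[.644,.2514,.032],[.588,.2514,.067],[.644,.2514,.067],[.615,.253,.085],[.615,.223,0],[.615,.253,0]):
    p=pj(np.array(X)); print(X,p.round(1),((p-[310,110])*5).round())
E
python3 - <<'E'
import cv2,numpy as np
im=np.load("side1.npz")["image"][125:175,325:385,::-1]
cv2.imwrite("pics/g2.png",cv2.resize(np.clip(im*1.6,0,255).astype(np.uint8),None,fx=12,fy=12,interpolation=cv2.INTER_NEAREST))
E
```

```text
[0.5795, 0.2514, 0.032] [340.5 156.9] [153. 234.]
[0.652, 0.2514, 0.032] [359.9 155.4] [250. 227.]
[0.588, 0.2514, 0.032] [342.8 156.7] [164. 234.]
[0.644, 0.2514, 0.032] [357.8 155.5] [239. 228.]
[0.588, 0.2514, 0.067] [343.3 149.7] [167. 198.]
[0.644, 0.2514, 0.067] [358.6 148.5] [243. 193.]
[0.615, 0.253, 0.085] [351.  145.1] [205. 175.]
[0.615, 0.223, 0] [350.7 167.7] [204. 289.]
[0.615, 0.253, 0] [349.4 162. ] [197. 260.]
```

View pics/g2.png

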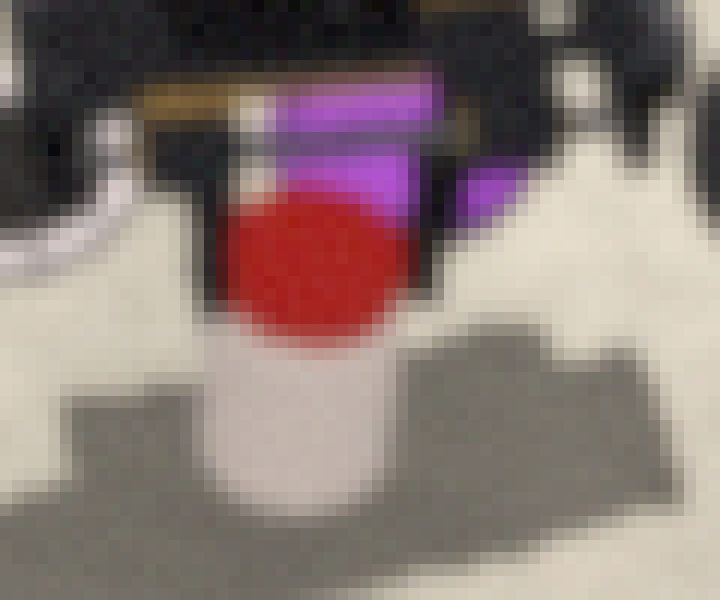

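Run:
```python
from h import *
c=load(np.load("side0.npz"))
def pj(X):
    p=c["R"]@np.array(X)+c["t"]; return np.array([c["cx"]+c["fx"]*p[0]/p[2],c["cy"]+c["fy"]*p[1]/p[2]])
ya=np.radians(164.66); tx=np.array([np.cos(ya),np.sin(ya),0]); ty=np.array([np.sin(ya),-np.cos(ya),0])
base=np.array([.172,.627,.185])
for nm,o in(("nominal",0*tx),("z+30",np.array([0,0,.03])),("x+20",tx*.02),("y20",ty*.02)):
    print(nm,[pj(base+o+s*ty).round(1).tolist() for s in(-.051,0,.051)])
im=c["image"][20:90,180:260,::-1]
cv2.imwrite("pics/st.png",cv2.resize(np.clip(im*2.,0,255).astype(np.uint8),None,fx=8,fy=8,interpolation=cv2.INTER_NEAREST))
```

```text
nominal [[220.8, 77.1], [225.0, 69.8], [229.0, 62.9]]
z+30 [[219.2, 70.0], [223.4, 62.7], [227.5, 55.8]]
x+20 [[215.8, 76.6], [220.1, 69.4], [224.1, 62.5]]
y20 [[222.5, 74.2], [226.6, 67.1], [230.5, 60.2]]
```

View pics/st.png

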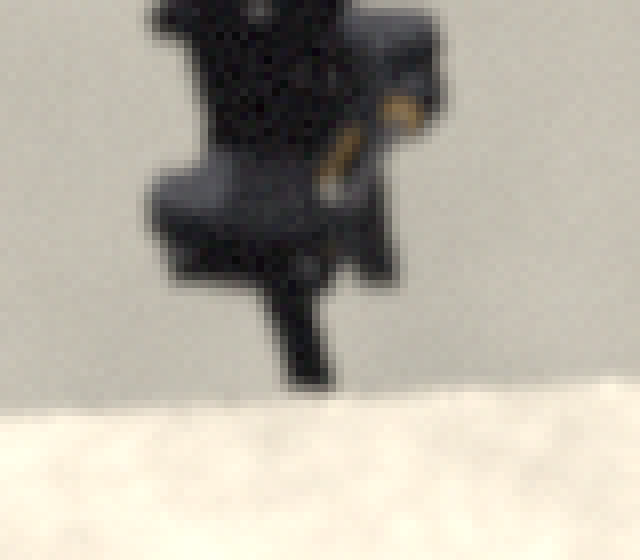

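The near fingertip in the start picture is at (219,68), against (221,77) expected. The far tip is at (227.5,55), against (229,63). In the grip picture the tips end at (358,150), beside the lid. So the real fingertips stand about 32 mm higher than the stated geometry, and the grip is on the lid, which explains the 55 mm (lid 56). The grip is firm, so I keep it and correct the later picks by going about 30 mm lower. Now lift and carry to the wide tray.

drive_tool([
  {"x": 0,"y": 0,"z": -5,"rx": 0,"ry": 0,"rz": 0,"fingers": 1},
  {"x": 0,"y": 0,"z": -15,"rx": 0,"ry": 0,"rz": 0,"fingers": 1},
  {"x": 0,"y": 0,"z": -30,"rx": 0,"ry": 0,"rz": 0,"fingers": 1},
  {"x": 0,"y": 0,"z": -45,"rx": 0,"ry": 0,"rz": 0,"fingers": 1},
  {"x": 4,"y": -2,"z": -55,"rx": 0,"ry": 0,"rz": 0,"fingers": 1},
  {"x": 14,"y": -8,"z": -60,"rx": 0,"ry": 0,"rz": 0,"fingers": 1},
  {"x": 28,"y": -17,"z": -60,"rx": 0,"ry": 0,"rz": 0,"fingers": 1},
  {"x": 44,"y": -26,"z": -60,"rx": 0,"ry": 0,"rz": 0,"fingers": 1},
  {"x": 60,"y": -36,"z": -60,"rx": 0,"ry": 0,"rz": 0,"fingers": 1},
  {"x": 76,"y": -45,"z": -60,"rx": 0,"ry": 0,"rz": 0,"fingers": 1},
  {"x": 92,"y": -55,"z": -60,"rx": 0,"ry": 0,"rz": 0,"fingers": 1},
  {"x": 108,"y": -64,"z": -60,"rx": 0,"ry": 0,"rz": 0,"fingers": 1},
  {"x": 120,"y": -71,"z": -60,"rx": 0,"ry": 0,"rz": 0,"fingers": 1},
  {"x": 128,"y": -76,"z": -60,"rx": 0,"ry": 0,"rz": 0,"fingers": 1},
  {"x": 131,"y": -78,"z": -60,"rx": 0,"ry": 0,"rz": 0,"fingers": 1},
  {"x": 131,"y": -78,"z": -60,"rx": 0,"ry": 0,"rz": 0,"fingers": 1},
  {"x": 131,"y": -78,"z": -60,"rx": 0,"ry": 0,"rz": 0,"fingers": 1},
], force=25)

```text
time_s: 6.45
tool_pos: [0.5386, 0.3814, 0.0997]
tool_rot: [180.0, 0.0, 89.9]
force: [-0.5, 0.3, -2.7]
grip_width: 0.0552
grasp_force: 25.0
```

```bash
python3 look.py p1 325 130 204 171; python3 -c "
from h import *
c=load(np.load('side1.npz'));b=[(x[0].round(1),x[1]) for x in blobs(masks(c['image'])['red'])];print(b)
for p,_ in b: print(plane(c,p,.136)[:2].round(3))"
```

```text
[(array([354.9, 332.5]), 151.0), (array([378.3, 269. ]), 110.0), (array([486.8, 266. ]), 474.0), (array([442.2, 185.4]), 60.0), (array([287.6, 152.5]), 233.0), (array([286.6, 134.2]), 243.0), (array([325.2, 112.2]), 123.0)]
[ 0.504 -0.427]
[ 0.593 -0.272]
[ 0.874 -0.296]
[ 0.85  -0.013]
[0.387 0.186]
[0.389 0.278]
[0.538 0.384]
```

View pics/p1.png

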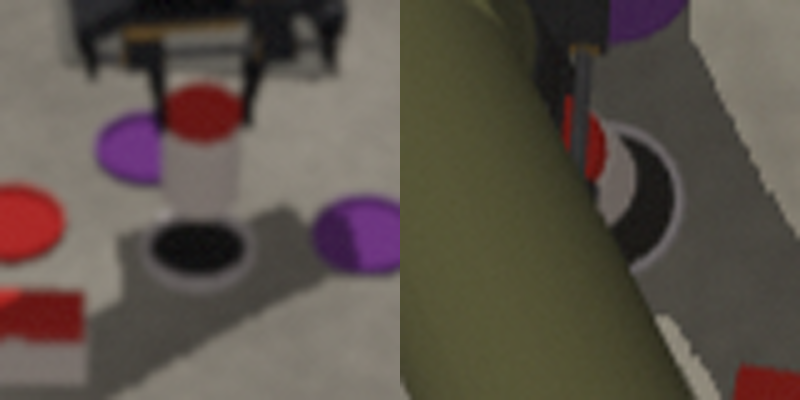

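The jar hangs upright at (325,112), its lid at (538,384) by ray. The tray is at (537,384), so it is directly above. Lower and release.

drive_tool([
  {"x": 0,"y": 0,"z": 10,"rx": 0,"ry": 0,"rz": 0,"fingers": 1},
  {"x": 0,"y": 0,"z": 24,"rx": 0,"ry": 0,"rz": 0,"fingers": 1},
  {"x": 0,"y": 0,"z": 38,"rx": 0,"ry": 0,"rz": 0,"fingers": 1},
  {"x": 0,"y": 0,"z": 46,"rx": 0,"ry": 0,"rz": 0,"fingers": 1},
  {"x": 0,"y": 0,"z": 51,"rx": 0,"ry": 0,"rz": 0,"fingers": 1},
  {"x": 0,"y": 0,"z": 54,"rx": 0,"ry": 0,"rz": 0,"fingers": 1},
  {"x": 0,"y": 0,"z": 55,"rx": 0,"ry": 0,"rz": 0,"fingers": 1},
  {"x": 0,"y": 0,"z": 56,"rx": 0,"ry": 0,"rz": 0,"fingers": 1},
  {"x": 0,"y": 0,"z": 56,"rx": 0,"ry": 0,"rz": 0,"fingers": 1},
  {"x": 0,"y": 0,"z": 56,"rx": 0,"ry": 0,"rz": 0,"fingers": 1},
], force=25)

```text
time_s: 7.8
tool_pos: [0.5381, 0.3824, 0.0439]
tool_rot: [180.0, -0.0, 90.0]
force: [0.2, 0.1, -1.5]
grip_width: 0.055
grasp_force: 25.0
```

drive_tool([
  {"x": 0,"y": 0,"z": 0.7,"rx": 0,"ry": 0,"rz": 0,"fingers": 1},
  {"x": 0,"y": 0,"z": 0.7,"rx": 0,"ry": 0,"rz": 0,"fingers": 0.25},
  {"x": 0,"y": 0,"z": 0.7,"rx": 0,"ry": 0,"rz": 0,"fingers": 0},
  {"x": 0,"y": 0,"z": 0.7,"rx": 0,"ry": 0,"rz": 0,"fingers": -1},
  {"x": 0,"y": 0,"z": 0.7,"rx": 0,"ry": 0,"rz": 0,"fingers": -1},
  {"x": 0,"y": 0,"z": 0.7,"rx": 0,"ry": 0,"rz": 0,"fingers": -1},
  {"x": 0,"y": 0,"z": -10,"rx": 0,"ry": 0,"rz": 0,"fingers": -1},
  {"x": 0,"y": 0,"z": -25,"rx": 0,"ry": 0,"rz": 0,"fingers": -1},
  {"x": 0,"y": 0,"z": -45,"rx": 0,"ry": 0,"rz": 0,"fingers": -1},
  {"x": 0,"y": 0,"z": -70,"rx": 0,"ry": 0,"rz": 0,"fingers": -1},
  {"x": 0,"y": 0,"z": -95,"rx": 0,"ry": 0,"rz": 0,"fingers": -1},
  {"x": -10,"y": 0,"z": -115,"rx": 0,"ry": 0,"rz": 0,"fingers": -1},
  {"x": -40,"y": 0,"z": -125,"rx": 0,"ry": 0,"rz": 0,"fingers": -1},
  {"x": -80,"y": 0,"z": -130,"rx": 0,"ry": 0,"rz": 0,"fingers": -1},
  {"x": -125,"y": 0,"z": -130,"rx": 0,"ry": 0,"rz": 0,"fingers": -1},
  {"x": -170,"y": 0,"z": -130,"rx": 0,"ry": 0,"rz": 0,"fingers": -1},
  {"x": -215,"y": 0,"z": -130,"rx": 0,"ry": 0,"rz": 0,"fingers": -1},
  {"x": -260,"y": 0,"z": -130,"rx": 0,"ry": 0,"rz": 0,"fingers": -1},
  {"x": -300,"y": 0,"z": -130,"rx": 0,"ry": 0,"rz": 0,"fingers": -1},
  {"x": -330,"y": 0,"z": -130,"rx": 0,"ry": 0,"rz": 0,"fingers": -1},
], force=25)

```text
time_s: 10.3
tool_pos: [0.5378, 0.0493, 0.1747]
tool_rot: [179.9, -0.0, 89.8]
force: [0.0, 0.1, 1.1]
grip_width: 0.087
grasp_force: 0.0
```

```bash
python3 look.py p2 325 130 204 171; python3 -c "
from cell import sensors
from h import *
print(sensors.get_obs()['tool_pos'])
for n in('side','top'):
  c=load(np.load(n+'1.npz'))
  for p,a in [(x[0],x[1]) for x in blobs(masks(c['image'])['red'])]: print(n,p.round(1),a,plane(c,p,.084)[:2].round(3))"
```

```text
[0.53797515 0.04679936 0.17484787]
side [354.9 332.5] 151.0 [ 0.511 -0.409]
side [378.3 269. ] 110.0 [ 0.605 -0.246]
side [486.8 266. ] 474.0 [ 0.905 -0.27 ]
side [442.1 185.4] 59.0 [0.878 0.031]
side [287.8 152.4] 246.0 [0.388 0.242]
side [286.7 134.3] 243.0 [0.39  0.338]
side [320.4 123.7] 36.0 [0.52  0.385]
top [184.  222.5] 840.0 [0.385 0.41 ]
top [237.  223.2] 671.0 [0.388 0.272]
top [495.8 183.6] 146.0 [ 0.514 -0.408]
top [197.7 165.1] 354.0 [0.538 0.384]
top [436.5 146.9] 145.0 [ 0.609 -0.25 ]
top [344.5  46.9] 37.0 [0.882 0.003]
top [335.4  46.9] 36.0 [0.882 0.028]
top [325.7  46.9] 38.0 [0.88  0.055]
top [306.7  47.2] 36.0 [0.878 0.107]
top [363.5  46.6] 37.0 [ 0.885 -0.049]
top [461.8  44.7] 515.0 [ 0.901 -0.321]
```

View pics/p2.png

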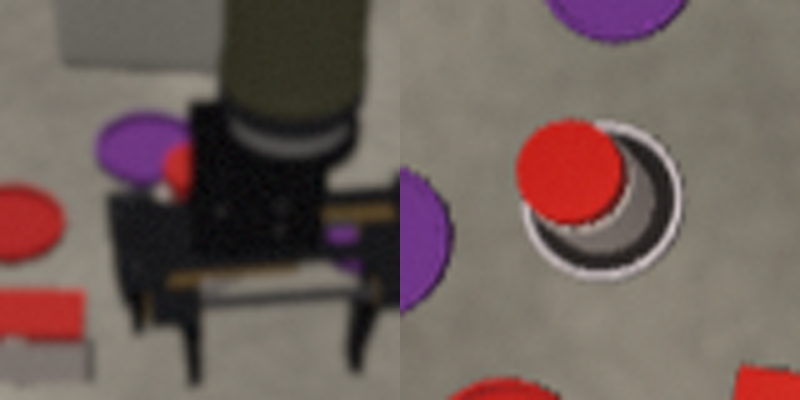

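The wide jar stands concentric in its tray: top-view lid (197.7,165), ray (538,384). The other things are unmoved. Now to the slim jar, and I refine the fingertip height from this picture.

drive_tool([
  {"x": -15,"y": -1,"z": 0,"rx": 0,"ry": 0,"rz": 0,"fingers": -1},
  {"x": -50,"y": -3,"z": 0,"rx": 0,"ry": 0,"rz": 0,"fingers": -1},
  {"x": -95,"y": -5,"z": 0,"rx": 0,"ry": 0,"rz": 0,"fingers": -1},
  {"x": -140,"y": -7,"z": 0,"rx": 0,"ry": 0,"rz": 0,"fingers": -1},
  {"x": -185,"y": -10,"z": 0,"rx": 0,"ry": 0,"rz": 0,"fingers": -1},
  {"x": -230,"y": -12,"z": 0,"rx": 0,"ry": 0,"rz": 0,"fingers": -1},
  {"x": -275,"y": -15,"z": 0,"rx": 0,"ry": 0,"rz": 0,"fingers": -1},
  {"x": -320,"y": -17,"z": 0,"rx": 0,"ry": 0,"rz": 0,"fingers": -1},
  {"x": -365,"y": -20,"z": 0,"rx": 0,"ry": 0,"rz": 0,"fingers": -1},
  {"x": -405,"y": -22,"z": 0,"rx": 0,"ry": 0,"rz": 0,"fingers": -1},
  {"x": -435,"y": -24,"z": 0,"rx": 0,"ry": 0,"rz": 0,"fingers": -1},
  {"x": -451,"y": -25,"z": 0,"rx": 0,"ry": 0,"rz": 0,"fingers": -1},
  {"x": -457,"y": -25,"z": 0,"rx": 0,"ry": 0,"rz": 0,"fingers": -1},
  {"x": -457,"y": -25,"z": 0,"rx": 0,"ry": 0,"rz": 0,"fingers": -1},
  {"x": -457,"y": -25,"z": 0,"rx": 0,"ry": 0,"rz": 0,"fingers": -1},
], force=20)

```text
time_s: 12.28
tool_pos: [0.5138, -0.4032, 0.1737]
tool_rot: [180.0, -0.1, 90.1]
force: [-0.1, -0.5, -1.0]
grip_width: 0.0871
grasp_force: 0.0
```

Run:
```python
from cell import sensors
from h import *
print(sensors.get_obs()['tool_pos'])
c=load(np.load("side1.npz"))
for p in((323.6,167),(356,164)):
    o,d=ray(c,p); X=o+d*(.0475-o[1])/d[1]; print(X.round(4))
```

```text
[ 0.5137726  -0.40315164  0.17366582]
[0.4894 0.0475 0.1966]
[0.5868 0.0475 0.1981]
```

Tip height = tool z + 22 mm (measured). Descend to tool z ≈ 0.018 and grip the slim jar's body.

drive_tool([
  {"x": -3,"y": 0,"z": 15,"rx": 0,"ry": 0,"rz": 0,"fingers": -1},
  {"x": -6,"y": 0,"z": 40,"rx": 0,"ry": 0,"rz": 0,"fingers": -1},
  {"x": -6,"y": 0,"z": 70,"rx": 0,"ry": 0,"rz": 0,"fingers": -1},
  {"x": -6,"y": 0,"z": 100,"rx": 0,"ry": 0,"rz": 0,"fingers": -1},
  {"x": -6,"y": 0,"z": 125,"rx": 0,"ry": 0,"rz": 0,"fingers": -1},
  {"x": -6,"y": 0,"z": 142,"rx": 0,"ry": 0,"rz": 0,"fingers": -1},
  {"x": -6,"y": 0,"z": 152,"rx": 0,"ry": 0,"rz": 0,"fingers": -1},
  {"x": -6,"y": 0,"z": 156,"rx": 0,"ry": 0,"rz": 0,"fingers": -1},
  {"x": -6,"y": 0,"z": 156,"rx": 0,"ry": 0,"rz": 0,"fingers": -1},
  {"x": -6,"y": 0,"z": 156,"rx": 0,"ry": 0,"rz": 0,"fingers": -0.4},
  {"x": -6,"y": 0,"z": 156,"rx": 0,"ry": 0,"rz": 0,"fingers": -0.1},
  {"x": -6,"y": 0,"z": 156,"rx": 0,"ry": 0,"rz": 0,"fingers": 0.0},
  {"x": -6,"y": 0,"z": 156,"rx": 0,"ry": 0,"rz": 0,"fingers": 0.1},
  {"x": -6,"y": 0,"z": 156,"rx": 0,"ry": 0,"rz": 0,"fingers": 0.2},
  {"x": -6,"y": 0,"z": 156,"rx": 0,"ry": 0,"rz": 0,"fingers": 0.4},
  {"x": -6,"y": 0,"z": 156,"rx": 0,"ry": 0,"rz": 0,"fingers": 1},
  {"x": -6,"y": 0,"z": 156,"rx": 0,"ry": 0,"rz": 0,"fingers": 1},
  {"x": -6,"y": 0,"z": 156,"rx": 0,"ry": 0,"rz": 0,"fingers": 1},
  {"x": -6,"y": 0,"z": 156,"rx": 0,"ry": 0,"rz": 0,"fingers": 1},
], force=15)

```text
time_s: 14.65
tool_pos: [0.5131, -0.4106, 0.0176]
tool_rot: [180.0, -0.0, 90.0]
force: [-0.0, -0.2, 0.5]
grip_width: 0.0397
grasp_force: 15.0
```

Width 39.7 mm: gripped on the body. Lift and carry to the small round tray.

drive_tool([
  {"x": 0,"y": 0,"z": -5,"rx": 0,"ry": 0,"rz": 0,"fingers": 1},
  {"x": 0,"y": 0,"z": -20,"rx": 0,"ry": 0,"rz": 0,"fingers": 1},
  {"x": 0,"y": 0,"z": -45,"rx": 0,"ry": 0,"rz": 0,"fingers": 1},
  {"x": 0,"y": 0,"z": -75,"rx": 0,"ry": 0,"rz": 0,"fingers": 1},
  {"x": 0,"y": 0,"z": -105,"rx": 0,"ry": 0,"rz": 0,"fingers": 1},
  {"x": 5,"y": 1,"z": -125,"rx": 0,"ry": 0,"rz": 0,"fingers": 1},
  {"x": 20,"y": 6,"z": -130,"rx": 0,"ry": 0,"rz": 0,"fingers": 1},
  {"x": 48,"y": 14,"z": -130,"rx": 0,"ry": 0,"rz": 0,"fingers": 1},
  {"x": 84,"y": 24,"z": -130,"rx": 0,"ry": 0,"rz": 0,"fingers": 1},
  {"x": 124,"y": 35,"z": -130,"rx": 0,"ry": 0,"rz": 0,"fingers": 1},
  {"x": 164,"y": 47,"z": -130,"rx": 0,"ry": 0,"rz": 0,"fingers": 1},
  {"x": 204,"y": 58,"z": -130,"rx": 0,"ry": 0,"rz": 0,"fingers": 1},
  {"x": 244,"y": 69,"z": -130,"rx": 0,"ry": 0,"rz": 0,"fingers": 1},
  {"x": 284,"y": 81,"z": -130,"rx": 0,"ry": 0,"rz": 0,"fingers": 1},
  {"x": 324,"y": 92,"z": -130,"rx": 0,"ry": 0,"rz": 0,"fingers": 1},
  {"x": 364,"y": 104,"z": -130,"rx": 0,"ry": 0,"rz": 0,"fingers": 1},
  {"x": 402,"y": 115,"z": -130,"rx": 0,"ry": 0,"rz": 0,"fingers": 1},
  {"x": 436,"y": 124,"z": -130,"rx": 0,"ry": 0,"rz": 0,"fingers": 1},
  {"x": 462,"y": 132,"z": -130,"rx": 0,"ry": 0,"rz": 0,"fingers": 1},
  {"x": 476,"y": 136,"z": -130,"rx": 0,"ry": 0,"rz": 0,"fingers": 1},
], force=15)

```text
time_s: 17.15
tool_pos: [0.6487, 0.0679, 0.1468]
tool_rot: [-179.9, -0.0, 90.1]
force: [-1.2, -0.5, -1.2]
grip_width: 0.0392
grasp_force: 15.0
```

drive_tool([
  {"x": 5,"y": 1,"z": 5,"rx": 0,"ry": 0,"rz": 0,"fingers": 1},
  {"x": 5,"y": 1,"z": 20,"rx": 0,"ry": 0,"rz": 0,"fingers": 1},
  {"x": 5,"y": 1,"z": 40,"rx": 0,"ry": 0,"rz": 0,"fingers": 1},
  {"x": 5,"y": 1,"z": 60,"rx": 0,"ry": 0,"rz": 0,"fingers": 1},
  {"x": 5,"y": 1,"z": 75,"rx": 0,"ry": 0,"rz": 0,"fingers": 1},
  {"x": 5,"y": 1,"z": 85,"rx": 0,"ry": 0,"rz": 0,"fingers": 1},
  {"x": 5,"y": 1,"z": 90,"rx": 0,"ry": 0,"rz": 0,"fingers": 1},
  {"x": 5,"y": 1,"z": 90,"rx": 0,"ry": 0,"rz": 0,"fingers": 1},
  {"x": 5,"y": 1,"z": 90,"rx": 0,"ry": 0,"rz": 0,"fingers": 1},
], force=15)

```text
time_s: 18.27
tool_pos: [0.6506, 0.0704, 0.0584]
tool_rot: [179.9, -0.0, 90.0]
force: [-0.1, 0.1, -0.6]
grip_width: 0.0395
grasp_force: 15.0
```

```bash
python3 look.py p3 368 185 317 135; python3 -c "
from cell import sensors
from h import *
o=sensors.get_obs(); print(o['tool_pos'],o['force'])
c=load(np.load('side1.npz'))
for p,a in [(x[0],x[1]) for x in blobs(masks(c['image'])['red'])]: print(p.round(1),a,plane(c,p,.121)[:2].round(3))"
```

```text
[0.65049068 0.07038414 0.0583893 ] [ 0.01514032 -0.10451442 -0.52595131]
[378.3 269. ] 110.0 [ 0.596 -0.265]
[486.8 266. ] 472.0 [ 0.883 -0.288]
[442.2 185.5] 59.0 [ 0.858 -0.001]
[372.2 175.6] 57.0 [0.649 0.065]
[287.8 152.4] 246.0 [0.388 0.202]
[286.6 134.2] 239.0 [0.389 0.295]
[324.4 123.8] 114.0 [0.529 0.337]
```

View pics/p3.png

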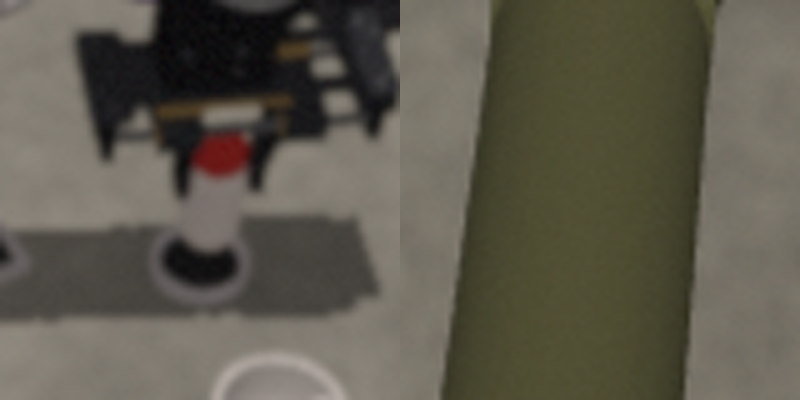

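The jar hangs upright over the small tray, lid at (372,176) and tray at (367,196). It is 2–4 mm short in y, so I add 2 mm and lower.

drive_tool([
  {"x": 2,"y": 0,"z": 10,"rx": 0,"ry": 0,"rz": 0,"fingers": 1},
  {"x": 3,"y": 0,"z": 20,"rx": 0,"ry": 0,"rz": 0,"fingers": 1},
  {"x": 3,"y": 0,"z": 28,"rx": 0,"ry": 0,"rz": 0,"fingers": 1},
  {"x": 3,"y": 0,"z": 33,"rx": 0,"ry": 0,"rz": 0,"fingers": 1},
  {"x": 3,"y": 0,"z": 35,"rx": 0,"ry": 0,"rz": 0,"fingers": 1},
  {"x": 3,"y": 0,"z": 36.5,"rx": 0,"ry": 0,"rz": 0,"fingers": 1},
  {"x": 3,"y": 0,"z": 36.5,"rx": 0,"ry": 0,"rz": 0,"fingers": 1},
  {"x": 3,"y": 0,"z": 36.5,"rx": 0,"ry": 0,"rz": 0,"fingers": 1},
], force=15)

```text
time_s: 19.38
tool_pos: [0.6502, 0.0733, 0.0216]
tool_rot: [180.0, -0.0, 90.0]
force: [-0.8, 0.7, 2.3]
grip_width: 0.0392
grasp_force: 15.0
```

Contact felt. Release, raise, and go over the bottle (tool yaw 83.6).

drive_tool([
  {"x": 0,"y": 0,"z": 0,"rx": 0,"ry": 0,"rz": 0,"fingers": 0},
  {"x": 0,"y": 0,"z": 0,"rx": 0,"ry": 0,"rz": 0,"fingers": -0.4},
  {"x": 0,"y": 0,"z": 0,"rx": 0,"ry": 0,"rz": 0,"fingers": -1},
  {"x": 0,"y": 0,"z": 0,"rx": 0,"ry": 0,"rz": 0,"fingers": -1},
  {"x": 0,"y": 0,"z": -8,"rx": 0,"ry": 0,"rz": 0,"fingers": -1},
  {"x": 0,"y": 0,"z": -25,"rx": 0,"ry": 0,"rz": 0,"fingers": -1},
  {"x": 0,"y": 0,"z": -50,"rx": 0,"ry": 0,"rz": 0,"fingers": -1},
  {"x": 0,"y": 0,"z": -85,"rx": 0,"ry": 0,"rz": 0,"fingers": -1},
  {"x": 0,"y": 0,"z": -120,"rx": 0,"ry": 0,"rz": 0,"fingers": -1},
  {"x": -10,"y": -1,"z": -145,"rx": 0,"ry": 0,"rz": 0,"fingers": -1},
  {"x": -40,"y": -5,"z": -150,"rx": 0,"ry": 0,"rz": 0.02,"fingers": -1},
  {"x": -80,"y": -11,"z": -150,"rx": 0,"ry": 0,"rz": 0.03,"fingers": -1},
  {"x": -125,"y": -17,"z": -150,"rx": 0,"ry": 0,"rz": 0.05,"fingers": -1},
  {"x": -170,"y": -23,"z": -150,"rx": 0,"ry": 0,"rz": 0.06,"fingers": -1},
  {"x": -215,"y": -29,"z": -150,"rx": 0,"ry": 0,"rz": 0.08,"fingers": -1},
  {"x": -260,"y": -35,"z": -150,"rx": 0,"ry": 0,"rz": 0.09,"fingers": -1},
  {"x": -295,"y": -40,"z": -150,"rx": 0,"ry": 0,"rz": 0.11,"fingers": -1},
  {"x": -315,"y": -43,"z": -150,"rx": 0,"ry": 0,"rz": 0.11,"fingers": -1},
  {"x": -321,"y": -43,"z": -150,"rx": 0,"ry": 0,"rz": 0.11,"fingers": -1},
  {"x": -321,"y": -43,"z": -150,"rx": 0,"ry": 0,"rz": 0.11,"fingers": -1},
], force=15)

```text
time_s: 21.88
tool_pos: [0.6072, -0.2468, 0.1709]
tool_rot: [-180.0, -0.1, 83.7]
force: [-0.1, -0.1, 0.2]
grip_width: 0.0872
grasp_force: 0.0
```

```bash
python3 look.py p4 368 195 317 135; python3 -c "
from cell import sensors
from h import *
o=sensors.get_obs(); print(o['tool_pos'],o['tool_rot'],o['force'])
for n in('side','top'):
  c=load(np.load(n+'1.npz'))
  for p,a in [(x[0],x[1]) for x in blobs(masks(c['image'])['red'])]: print(n,p.round(1),a,plane(c,p,.084)[:2].round(3))"
```

```text
[ 0.60766412 -0.24563097  0.1708818 ] [-1.79986777e+02 -6.65947340e-02  8.38495841e+01] [0.27823663 0.95617206 0.12149033]
side [378.4 268.9] 118.0 [ 0.606 -0.245]
side [486.8 266. ] 472.0 [ 0.905 -0.27 ]
side [442.1 185.6] 56.0 [0.878 0.029]
side [370.1 181.4] 70.0 [0.648 0.074]
side [287.7 152.4] 244.0 [0.387 0.242]
side [286.7 134.3] 240.0 [0.389 0.338]
side [324.4 123.8] 114.0 [0.535 0.382]
top [184.  222.5] 838.0 [0.385 0.41 ]
top [237.  223.2] 671.0 [0.388 0.272]
top [197.7 165.1] 354.0 [0.538 0.384]
top [316.1 127.2] 140.0 [0.652 0.074]
top [344.5  47. ] 38.0 [0.882 0.003]
top [335.4  46.9] 36.0 [0.882 0.028]
top [325.7  47. ] 39.0 [0.88  0.055]
top [306.7  47.3] 37.0 [0.877 0.107]
top [363.5  46.7] 38.0 [ 0.885 -0.049]
top [461.8  44.7] 517.0 [ 0.901 -0.321]
```

View pics/p4.png

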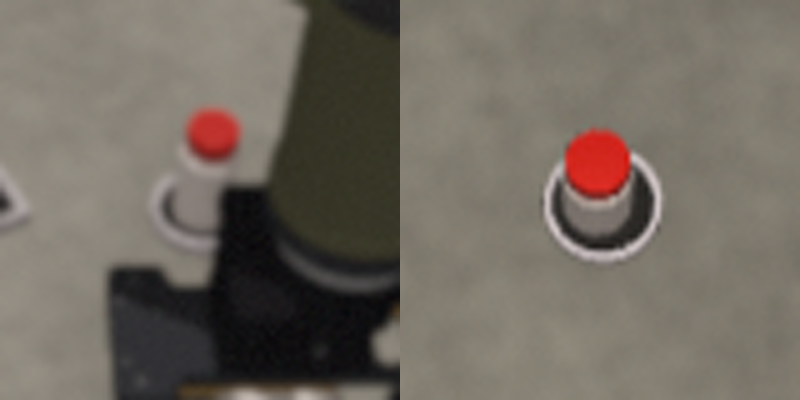

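The slim jar stands in the small tray: lid (316,127), ray (652,74), against tray (650,72). Now grip the bottle.

drive_tool([
  {"x": -2,"y": 0,"z": 15,"rx": 0,"ry": 0,"rz": 0,"fingers": -1},
  {"x": -2,"y": 0,"z": 40,"rx": 0,"ry": 0,"rz": 0,"fingers": -1},
  {"x": -2,"y": 0,"z": 70,"rx": 0,"ry": 0,"rz": 0,"fingers": -1},
  {"x": -2,"y": 0,"z": 98,"rx": 0,"ry": 0,"rz": 0,"fingers": -1},
  {"x": -2,"y": 0,"z": 122,"rx": 0,"ry": 0,"rz": 0,"fingers": -1},
  {"x": -2,"y": 0,"z": 138,"rx": 0,"ry": 0,"rz": 0,"fingers": -1},
  {"x": -2,"y": 0,"z": 148,"rx": 0,"ry": 0,"rz": 0,"fingers": -1},
  {"x": -2,"y": 0,"z": 152,"rx": 0,"ry": 0,"rz": 0,"fingers": -1},
  {"x": -2,"y": 0,"z": 152,"rx": 0,"ry": 0,"rz": 0,"fingers": -1},
  {"x": -2,"y": 0,"z": 152,"rx": 0,"ry": 0,"rz": 0,"fingers": -0.4},
  {"x": -2,"y": 0,"z": 152,"rx": 0,"ry": 0,"rz": 0,"fingers": -0.25},
  {"x": -2,"y": 0,"z": 152,"rx": 0,"ry": 0,"rz": 0,"fingers": -0.15},
  {"x": -2,"y": 0,"z": 152,"rx": 0,"ry": 0,"rz": 0,"fingers": 0},
  {"x": -2,"y": 0,"z": 152,"rx": 0,"ry": 0,"rz": 0,"fingers": 0.3},
  {"x": -2,"y": 0,"z": 152,"rx": 0,"ry": 0,"rz": 0,"fingers": 1},
  {"x": -2,"y": 0,"z": 152,"rx": 0,"ry": 0,"rz": 0,"fingers": 1},
  {"x": -2,"y": 0,"z": 152,"rx": 0,"ry": 0,"rz": 0,"fingers": 1},
  {"x": -2,"y": 0,"z": 152,"rx": 0,"ry": 0,"rz": 0,"fingers": 1},
], force=20)

```text
time_s: 24.22
tool_pos: [0.6067, -0.2496, 0.0192]
tool_rot: [-180.0, -0.0, 83.7]
force: [-1.5, 1.1, 1.0]
grip_width: 0.0499
grasp_force: 20.0
```

drive_tool([
  {"x": 0,"y": 0,"z": -5,"rx": 0,"ry": 0,"rz": 0,"fingers": 1},
  {"x": 0,"y": 0,"z": -18,"rx": 0,"ry": 0,"rz": 0,"fingers": 1},
  {"x": 0,"y": 0,"z": -36,"rx": 0,"ry": 0,"rz": 0,"fingers": 1},
  {"x": 0,"y": 0,"z": -54,"rx": 0,"ry": 0,"rz": 0,"fingers": 1},
  {"x": -2,"y": -7,"z": -66,"rx": 0,"ry": 0,"rz": 0,"fingers": 1},
  {"x": -7,"y": -23,"z": -70,"rx": 0,"ry": 0,"rz": -0.03,"fingers": 1},
  {"x": -13,"y": -45,"z": -70,"rx": 0,"ry": 0,"rz": -0.07,"fingers": 1},
  {"x": -20,"y": -70,"z": -70,"rx": 0,"ry": 0,"rz": -0.11,"fingers": 1},
  {"x": -28,"y": -95,"z": -70,"rx": 0,"ry": 0,"rz": -0.15,"fingers": 1},
  {"x": -35,"y": -120,"z": -70,"rx": 0,"ry": 0,"rz": -0.19,"fingers": 1},
  {"x": -43,"y": -145,"z": -70,"rx": 0,"ry": 0,"rz": -0.23,"fingers": 1},
  {"x": -50,"y": -170,"z": -70,"rx": 0,"ry": 0,"rz": -0.27,"fingers": 1},
  {"x": -57,"y": -193,"z": -70,"rx": 0,"ry": 0,"rz": -0.3,"fingers": 1},
  {"x": -62,"y": -212,"z": -70,"rx": 0,"ry": 0,"rz": -0.33,"fingers": 1},
  {"x": -66,"y": -224,"z": -70,"rx": 0,"ry": 0,"rz": -0.35,"fingers": 1},
  {"x": -68,"y": -230,"z": -70,"rx": 0,"ry": 0,"rz": -0.354,"fingers": 1},
  {"x": -68,"y": -230,"z": -70,"rx": 0,"ry": 0,"rz": -0.354,"fingers": 1},
  {"x": -68,"y": -230,"z": -70,"rx": 0,"ry": 0,"rz": -0.354,"fingers": 1},
], force=20)

```text
time_s: 26.48
tool_pos: [0.3714, -0.2919, 0.0892]
tool_rot: [180.0, 0.0, 104.0]
force: [0.1, -0.1, -2.0]
grip_width: 0.0499
grasp_force: 20.0
```

```bash
python3 look.py p5 294 290 445 238; python3 -c "
from cell import sensors
from h import *
o=sensors.get_obs(); print(o['tool_pos'],o['tool_rot'],o['force'])
for n in('side','top'):
  c=load(np.load(n+'1.npz'))
  for p,a in [(x[0],x[1]) for x in blobs(masks(c['image'])['red'])]: print(n,p.round(1),a,plane(c,p,.158)[:2].round(3))"
```

```text
[ 0.37121419 -0.29190076  0.08912352] [-1.79985525e+02  1.97422369e-02  1.04022468e+02] [ 0.22519997 -0.13374688 -2.98484105]
side [291.3 280.5] 35.0 [ 0.369 -0.291]
side [486.8 266. ] 472.0 [ 0.862 -0.306]
side [442.2 185.5] 58.0 [ 0.837 -0.031]
side [370.1 181.4] 70.0 [0.626 0.009]
side [290.7 151.9] 181.0 [0.397 0.164]
side [286.6 134.3] 238.0 [0.389 0.251]
side [324.4 123.9] 115.0 [0.523 0.291]
top [184.  222.5] 841.0 [0.379 0.391]
top [237.  223.2] 671.0 [0.381 0.261]
top [197.7 165.1] 354.0 [0.523 0.366]
top [316.1 127.2] 141.0 [0.631 0.074]
top [344.5  47. ] 38.0 [0.848 0.007]
top [335.4  46.9] 36.0 [0.848 0.031]
top [325.7  46.9] 38.0 [0.847 0.056]
top [306.7  47.3] 37.0 [0.844 0.105]
top [363.5  46.7] 38.0 [ 0.851 -0.042]
top [461.8  44.7] 516.0 [ 0.866 -0.299]
```

View pics/p5.png

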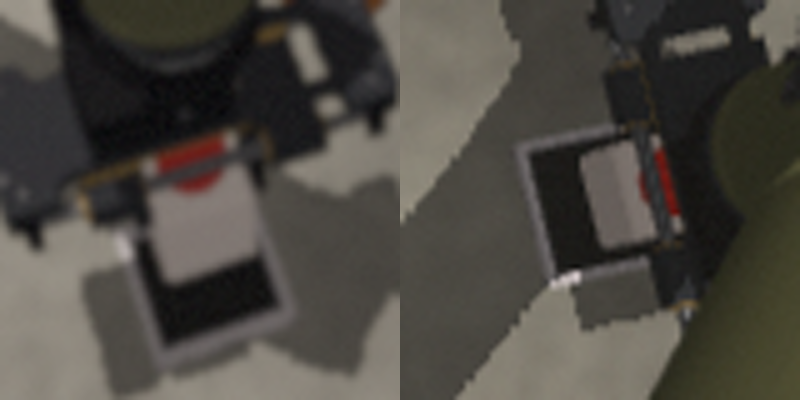

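The bottle hangs squarely aligned over the square tray: cap at (291,280), ray (369,-291), against tray (371,-290). Lower.

drive_tool([
  {"x": 0,"y": 0,"z": 8,"rx": 0,"ry": 0,"rz": 0,"fingers": 1},
  {"x": 0,"y": 0,"z": 24,"rx": 0,"ry": 0,"rz": 0,"fingers": 1},
  {"x": 0,"y": 0,"z": 40,"rx": 0,"ry": 0,"rz": 0,"fingers": 1},
  {"x": 0,"y": 0,"z": 52,"rx": 0,"ry": 0,"rz": 0,"fingers": 1},
  {"x": 0,"y": 0,"z": 60,"rx": 0,"ry": 0,"rz": 0,"fingers": 1},
  {"x": 0,"y": 0,"z": 64,"rx": 0,"ry": 0,"rz": 0,"fingers": 1},
  {"x": 0,"y": 0,"z": 65.5,"rx": 0,"ry": 0,"rz": 0,"fingers": 1},
  {"x": 0,"y": 0,"z": 66.3,"rx": 0,"ry": 0,"rz": 0,"fingers": 1},
  {"x": 0,"y": 0,"z": 66.3,"rx": 0,"ry": 0,"rz": 0,"fingers": 1},
  {"x": 0,"y": 0,"z": 66.3,"rx": 0,"ry": 0,"rz": 0,"fingers": 1},
], force=20)

```text
time_s: 27.82
tool_pos: [0.371, -0.2921, 0.0231]
tool_rot: [180.0, 0.0, 104.0]
force: [0.1, -0.6, -0.9]
grip_width: 0.0495
grasp_force: 20.0
```

drive_tool([
  {"x": 0,"y": 0,"z": 0.7,"rx": 0,"ry": 0,"rz": 0,"fingers": 1},
  {"x": 0,"y": 0,"z": 0.7,"rx": 0,"ry": 0,"rz": 0,"fingers": -0.2},
  {"x": 0,"y": 0,"z": 0.7,"rx": 0,"ry": 0,"rz": 0,"fingers": -0.6},
  {"x": 0,"y": 0,"z": 0.7,"rx": 0,"ry": 0,"rz": 0,"fingers": -1},
  {"x": 0,"y": 0,"z": 0.7,"rx": 0,"ry": 0,"rz": 0,"fingers": -1},
  {"x": 0,"y": 0,"z": -8,"rx": 0,"ry": 0,"rz": 0,"fingers": -1},
  {"x": 0,"y": 0,"z": -25,"rx": 0,"ry": 0,"rz": 0,"fingers": -1},
  {"x": 0,"y": 0,"z": -50,"rx": 0,"ry": 0,"rz": 0,"fingers": -1},
  {"x": 0,"y": 0,"z": -85,"rx": 0,"ry": 0,"rz": 0,"fingers": -1},
  {"x": 0,"y": 0,"z": -120,"rx": 0,"ry": 0,"rz": 0,"fingers": -1},
  {"x": 10,"y": 8,"z": -145,"rx": 0,"ry": 0,"rz": -0.04,"fingers": -1},
  {"x": 35,"y": 28,"z": -150,"rx": 0,"ry": 0,"rz": -0.15,"fingers": -1},
  {"x": 70,"y": 57,"z": -150,"rx": 0,"ry": 0,"rz": -0.3,"fingers": -1},
  {"x": 105,"y": 86,"z": -150,"rx": 0,"ry": 0,"rz": -0.45,"fingers": -1},
  {"x": 140,"y": 115,"z": -150,"rx": 0,"ry": 0,"rz": -0.6,"fingers": -1},
  {"x": 175,"y": 143,"z": -150,"rx": 0,"ry": 0,"rz": -0.75,"fingers": -1},
  {"x": 205,"y": 168,"z": -150,"rx": 0,"ry": 0,"rz": -0.9,"fingers": -1},
  {"x": 225,"y": 185,"z": -150,"rx": 0,"ry": 0,"rz": -1.05,"fingers": -1},
  {"x": 232,"y": 190,"z": -150,"rx": 0,"ry": 0,"rz": -1.15,"fingers": -1},
  {"x": 232,"y": 190,"z": -150,"rx": 0,"ry": 0,"rz": -1.204,"fingers": -1},
], force=20)

```text
time_s: 30.32
tool_pos: [0.4996, -0.0201, 0.1742]
tool_rot: [-180.0, 0.1, 173.2]
force: [1.1, 0.1, 0.6]
grip_width: 0.0872
grasp_force: 0.0
```

Run:
```python
from cell import sensors,vision
from h import *
o=sensors.get_obs(); p=o['tool_pos']; y=o['tool_rot'][2]; print(p,o['tool_rot'])
cs={}
for n in('side','top'):
  c=cs[n]=load(vision.read_camera(n)); np.savez(n+"1.npz",**c)
  for q,a in [(x[0],x[1]) for x in blobs(masks(c['image'])['red'])][:8]: print(n,q.round(1),a,plane(c,q,.091)[:2].round(3),plane(c,q,.052)[:2].round(3))
# square bottle in the tray: body top from top view
c=cs['top']; m=masks(c['image']); 
a=np.radians(y); tx=np.array([np.cos(a),np.sin(a)]); ty=np.array([np.sin(a),-np.cos(a)])
for nm,g in(("box",(.390,.277)),):
  d=np.array(g)-p[:2]; print(nm,"tool x,y mm",(d@tx*1000).round(1),(d@ty*1000).round(1),"rz",np.radians(y-173).round(3))
```

```text
[ 0.49956845 -0.02010984  0.17424341] [-1.79998721e+02  9.09966268e-02  1.73177836e+02]
side [292.9 292. ] 121.0 [ 0.369 -0.29 ] [ 0.368 -0.271]
side [486.8 266. ] 474.0 [ 0.901 -0.274] [ 0.924 -0.255]
side [442.2 185.4] 60.0 [0.874 0.025] [0.896 0.057]
side [370.2 181.3] 72.0 [0.646 0.068] [0.658 0.102]
side [287.8 152.4] 247.0 [0.388 0.234] [0.388 0.276]
side [286.6 134.3] 241.0 [0.389 0.33 ] [0.389 0.376]
top [453.6 235.8] 145.0 [ 0.371 -0.292] [ 0.374 -0.303]
top [184.  222.5] 842.0 [0.385 0.408] [0.388 0.418]
top [237.  223.2] 671.0 [0.387 0.271] [0.391 0.277]
top [197.7 165.1] 354.0 [0.537 0.382] [0.545 0.391]
top [316.  127.3] 143.0 [0.65  0.074] [0.661 0.075]
top [344.5  47. ] 38.0 [0.879 0.004] [0.897 0.002]
top [335.4  46.9] 36.0 [0.878 0.028] [0.896 0.027]
top [325.7  46.9] 38.0 [0.877 0.055] [0.895 0.055]
box tool x,y mm 144.1 282.0 rz 0.003
```

The bottle stands in the square tray: both views put its cap at (370,-291). Now over the slide box.

drive_tool([
  {"x": 8,"y": 15,"z": 0,"rx": 0,"ry": 0,"rz": 0,"fingers": -1},
  {"x": 26,"y": 50,"z": 0,"rx": 0,"ry": 0,"rz": 0,"fingers": -1},
  {"x": 46,"y": 90,"z": 0,"rx": 0,"ry": 0,"rz": 0,"fingers": -1},
  {"x": 66,"y": 130,"z": 0,"rx": 0,"ry": 0,"rz": 0,"fingers": -1},
  {"x": 87,"y": 170,"z": 0,"rx": 0,"ry": 0,"rz": 0,"fingers": -1},
  {"x": 107,"y": 210,"z": 0,"rx": 0,"ry": 0,"rz": 0,"fingers": -1},
  {"x": 125,"y": 245,"z": 0,"rx": 0,"ry": 0,"rz": 0,"fingers": -1},
  {"x": 138,"y": 270,"z": 0,"rx": 0,"ry": 0,"rz": 0,"fingers": -1},
  {"x": 144,"y": 282,"z": 0,"rx": 0,"ry": 0,"rz": 0,"fingers": -1},
  {"x": 144,"y": 282,"z": 20,"rx": 0,"ry": 0,"rz": 0,"fingers": -1},
  {"x": 144,"y": 282,"z": 45,"rx": 0,"ry": 0,"rz": 0,"fingers": -1},
  {"x": 144,"y": 282,"z": 70,"rx": 0,"ry": 0,"rz": 0,"fingers": -1},
  {"x": 144,"y": 282,"z": 80,"rx": 0,"ry": 0,"rz": 0,"fingers": -1},
  {"x": 144,"y": 282,"z": 80,"rx": 0,"ry": 0,"rz": 0,"fingers": -1},
  {"x": 144,"y": 282,"z": 80,"rx": 0,"ry": 0,"rz": 0,"fingers": -1},
], force=20)

```text
time_s: 32.3
tool_pos: [0.3915, 0.2769, 0.094]
tool_rot: [179.9, 0.1, 172.9]
force: [-0.5, 0.8, 0.5]
grip_width: 0.0871
grasp_force: 0.0
```

Aligned. Descend 91 mm (tips about 25 mm above the bench) and grip.

drive_tool([
  {"x": 1,"y": 0,"z": 15,"rx": 0,"ry": 0,"rz": 0,"fingers": -1},
  {"x": 1,"y": 0,"z": 38,"rx": 0,"ry": 0,"rz": 0,"fingers": -1},
  {"x": 1,"y": 0,"z": 60,"rx": 0,"ry": 0,"rz": 0,"fingers": -1},
  {"x": 1,"y": 0,"z": 76,"rx": 0,"ry": 0,"rz": 0,"fingers": -1},
  {"x": 1,"y": 0,"z": 86,"rx": 0,"ry": 0,"rz": 0,"fingers": -1},
  {"x": 1,"y": 0,"z": 91,"rx": 0,"ry": 0,"rz": 0,"fingers": -1},
  {"x": 1,"y": 0,"z": 91,"rx": 0,"ry": 0,"rz": 0,"fingers": -1},
  {"x": 1,"y": 0,"z": 91,"rx": 0,"ry": 0,"rz": 0,"fingers": -0.4},
  {"x": 1,"y": 0,"z": 91,"rx": 0,"ry": 0,"rz": 0,"fingers": -0.2},
  {"x": 1,"y": 0,"z": 91,"rx": 0,"ry": 0,"rz": 0,"fingers": -0.1},
  {"x": 1,"y": 0,"z": 91,"rx": 0,"ry": 0,"rz": 0,"fingers": 0},
  {"x": 1,"y": 0,"z": 91,"rx": 0,"ry": 0,"rz": 0,"fingers": 0.3},
  {"x": 1,"y": 0,"z": 91,"rx": 0,"ry": 0,"rz": 0,"fingers": 1},
  {"x": 1,"y": 0,"z": 91,"rx": 0,"ry": 0,"rz": 0,"fingers": 1},
  {"x": 1,"y": 0,"z": 91,"rx": 0,"ry": 0,"rz": 0,"fingers": 1},
  {"x": 1,"y": 0,"z": 91,"rx": 0,"ry": 0,"rz": 0,"fingers": 1},
], force=20)

```text
time_s: 34.3
tool_pos: [0.3898, 0.2771, 0.0021]
tool_rot: [180.0, 0.0, 173.0]
force: [0.5, 2.3, 0.8]
grip_width: 0.0479
grasp_force: 20.0
```

drive_tool([
  {"x": 0,"y": 0,"z": -5,"rx": 0,"ry": 0,"rz": 0,"fingers": 1},
  {"x": 0,"y": 0,"z": -18,"rx": 0,"ry": 0,"rz": 0,"fingers": 1},
  {"x": 0,"y": 0,"z": -35,"rx": 0,"ry": 0,"rz": 0,"fingers": 1},
  {"x": 0,"y": 0,"z": -50,"rx": 0,"ry": 0,"rz": 0,"fingers": 1},
  {"x": -3,"y": -6,"z": -58,"rx": 0,"ry": 0,"rz": -0.02,"fingers": 1},
  {"x": -9,"y": -18,"z": -60,"rx": 0,"ry": 0,"rz": -0.05,"fingers": 1},
  {"x": -18,"y": -36,"z": -60,"rx": 0,"ry": 0,"rz": -0.1,"fingers": 1},
  {"x": -29,"y": -56,"z": -60,"rx": 0,"ry": 0,"rz": -0.16,"fingers": 1},
  {"x": -39,"y": -76,"z": -60,"rx": 0,"ry": 0,"rz": -0.22,"fingers": 1},
  {"x": -49,"y": -96,"z": -60,"rx": 0,"ry": 0,"rz": -0.28,"fingers": 1},
  {"x": -59,"y": -116,"z": -60,"rx": 0,"ry": 0,"rz": -0.34,"fingers": 1},
  {"x": -70,"y": -136,"z": -60,"rx": 0,"ry": 0,"rz": -0.4,"fingers": 1},
  {"x": -79,"y": -154,"z": -60,"rx": 0,"ry": 0,"rz": -0.45,"fingers": 1},
  {"x": -86,"y": -167,"z": -60,"rx": 0,"ry": 0,"rz": -0.49,"fingers": 1},
  {"x": -89,"y": -174,"z": -60,"rx": 0,"ry": 0,"rz": -0.506,"fingers": 1},
  {"x": -89,"y": -174,"z": -60,"rx": 0,"ry": 0,"rz": -0.506,"fingers": 1},
  {"x": -89,"y": -174,"z": -60,"rx": 0,"ry": 0,"rz": -0.506,"fingers": 1},
], force=20)

```text
time_s: 36.42
tool_pos: [0.4564, 0.0937, 0.0619]
tool_rot: [180.0, -0.0, -158.0]
force: [0.0, 0.6, -1.7]
grip_width: 0.048
grasp_force: 20.0
```

```bash
python3 look.py p6 311 186 307 202; python3 -c "
from cell import sensors
from h import *
o=sensors.get_obs(); print(o['tool_pos'],o['tool_rot'],o['force'])
c=load(np.load('side1.npz'))
for p,a in [(x[0],x[1]) for x in blobs(masks(c['image'])['red'])]: print(p.round(1),a,plane(c,p,.112)[:2].round(3))"
```

```text
[0.45643589 0.09376243 0.06186409] [ 1.79985230e+02  1.36805874e-03 -1.57985440e+02] [ 0.8896478   0.25928297 -1.41331112]
[292.9 292. ] 121.0 [ 0.369 -0.3  ]
[486.8 265.9] 473.0 [ 0.889 -0.284]
[442.2 185.4] 60.0 [0.863 0.007]
[370.2 181.3] 72.0 [0.64 0.05]
[302.7 180.8] 119.0 [0.427 0.076]
[286.7 134.1] 239.0 [0.39  0.307]
[326.  123.6] 82.0 [0.536 0.348]
```

View pics/p6.png

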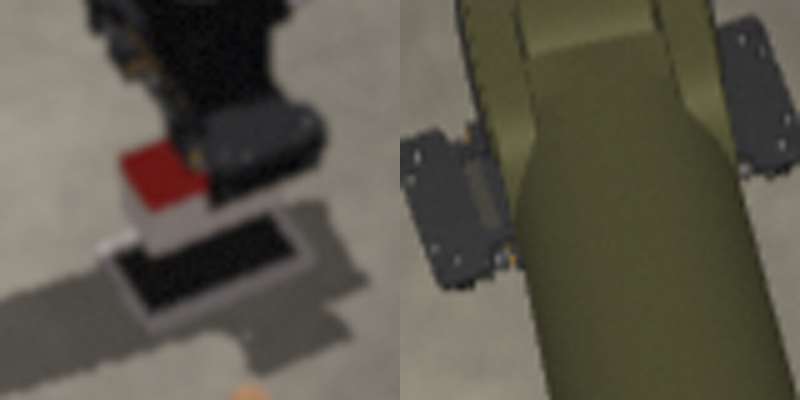

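The box is held level with its edges parallel to the oblong tray: lid at (303,181), tray at (311,196). Lower.

drive_tool([
  {"x": 0,"y": 0,"z": 8,"rx": 0,"ry": 0,"rz": 0,"fingers": 1},
  {"x": 0,"y": 0,"z": 22,"rx": 0,"ry": 0,"rz": 0,"fingers": 1},
  {"x": 0,"y": 0,"z": 36,"rx": 0,"ry": 0,"rz": 0,"fingers": 1},
  {"x": 0,"y": 0,"z": 46,"rx": 0,"ry": 0,"rz": 0,"fingers": 1},
  {"x": 0,"y": 0,"z": 52,"rx": 0,"ry": 0,"rz": 0,"fingers": 1},
  {"x": 0,"y": 0,"z": 55,"rx": 0,"ry": 0,"rz": 0,"fingers": 1},
  {"x": 0,"y": 0,"z": 56,"rx": 0,"ry": 0,"rz": 0,"fingers": 1},
  {"x": 0,"y": 0,"z": 56,"rx": 0,"ry": 0,"rz": 0,"fingers": 1},
  {"x": 0,"y": 0,"z": 56,"rx": 0,"ry": 0,"rz": 0,"fingers": 1},
], force=20)

```text
time_s: 37.65
tool_pos: [0.457, 0.0932, 0.0061]
tool_rot: [180.0, 0.1, -158.0]
force: [-0.1, 0.6, -1.0]
grip_width: 0.0478
grasp_force: 20.0
```

drive_tool([
  {"x": 0,"y": 0,"z": 0.6,"rx": 0,"ry": 0,"rz": 0,"fingers": 1},
  {"x": 0,"y": 0,"z": 0.6,"rx": 0,"ry": 0,"rz": 0,"fingers": -0.2},
  {"x": 0,"y": 0,"z": 0.6,"rx": 0,"ry": 0,"rz": 0,"fingers": -0.6},
  {"x": 0,"y": 0,"z": 0.6,"rx": 0,"ry": 0,"rz": 0,"fingers": -1},
  {"x": 0,"y": 0,"z": 0.6,"rx": 0,"ry": 0,"rz": 0,"fingers": -1},
  {"x": 0,"y": 0,"z": -8,"rx": 0,"ry": 0,"rz": 0,"fingers": -1},
  {"x": 0,"y": 0,"z": -25,"rx": 0,"ry": 0,"rz": 0,"fingers": -1},
  {"x": 0,"y": 0,"z": -50,"rx": 0,"ry": 0,"rz": 0,"fingers": -1},
  {"x": 0,"y": 0,"z": -85,"rx": 0,"ry": 0,"rz": 0,"fingers": -1},
  {"x": 0,"y": 0,"z": -120,"rx": 0,"ry": 0,"rz": 0,"fingers": -1},
  {"x": -5,"y": 10,"z": -150,"rx": 0,"ry": 0,"rz": 0,"fingers": -1},
  {"x": -20,"y": 40,"z": -170,"rx": 0,"ry": 0,"rz": 0,"fingers": -1},
  {"x": -40,"y": 80,"z": -175,"rx": 0,"ry": 0,"rz": 0,"fingers": -1},
  {"x": -60,"y": 120,"z": -175,"rx": 0,"ry": 0,"rz": 0,"fingers": -1},
  {"x": -80,"y": 155,"z": -175,"rx": 0,"ry": 0,"rz": 0,"fingers": -1},
  {"x": -100,"y": 190,"z": -175,"rx": 0,"ry": 0,"rz": 0,"fingers": -1},
  {"x": -110,"y": 210,"z": -175,"rx": 0,"ry": 0,"rz": 0,"fingers": -1},
  {"x": -110,"y": 210,"z": -175,"rx": 0,"ry": 0,"rz": 0,"fingers": -1},
  {"x": -110,"y": 210,"z": -175,"rx": 0,"ry": 0,"rz": 0,"fingers": -1},
], force=20)

```text
time_s: 40.02
tool_pos: [0.4806, 0.3269, 0.181]
tool_rot: [-179.9, -0.0, -158.2]
force: [0.1, -0.7, -1.0]
grip_width: 0.0869
grasp_force: 0.0
```

Run:
```python
from cell import sensors,vision
from h import *
o=sensors.get_obs(); print(o['time_s'],o['tool_pos'],o['force'])
im=[]
for n,(u0,v0,u1,v1) in(("top",(190,90,520,270)),("side",(250,90,480,340))):
  c=load(vision.read_camera(n)); np.savez(n+"2.npz",**c)
  if n=="top": cv2.imwrite("pics/end.png",cv2.resize(c["image"][v0:v1,u0:u1,::-1],None,fx=2.4,fy=2.4,interpolation=cv2.INTER_CUBIC))
  for x in blobs(masks(c['image'])['red'],60):
    r=cv2.minAreaRect((np.array([plane(c,p,.056)[:2] for p in x[2][:,0].astype(float)])*1000).astype(np.float32))
    print(n,x[0].round(1),x[1],plane(c,x[0],.084)[:2].round(3),plane(c,x[0],.056)[:2].round(3),np.round(r[1]),round(r[2]))
T0,T2=[cv2.cvtColor(np.load(f)["image"],cv2.COLOR_RGB2HSV) for f in("top0.npz","top2.npz")]
for h in(T0,T2):
  a=((h[:,:,0]>4)&(h[:,:,0]<22)&(h[:,:,1]>120)).astype(np.uint8)[180:225,350:400]; print("flask",[(b[0].round(1)+[350,180],b[1]) for b in blobs(a)])
  a=((h[:,:,1]<45)&(h[:,:,2]>165)).astype(np.uint8)[105:150,350:400]; print("mortar",[(b[0].round(1)+[350,105],b[1]) for b in blobs(a)])
```

```text
40.025 [0.48061646 0.32691597 0.18101096] [ 0.09331572 -0.6761323  -0.98062608]
top [453.5 235.8] 147.0 [ 0.372 -0.294] [ 0.374 -0.301] [32. 35.] 2
top [177.6 226. ] 409.0 [0.376 0.425] [0.378 0.433] [86. 43.] 33
top [307.5 200.2] 664.0 [0.454 0.091] [0.458 0.091] [101.  48.] 22
top [316.  127.2] 142.0 [0.652 0.074] [0.66  0.074] [37. 33.] 2
top [461.8  44.7] 517.0 [ 0.901 -0.321] [ 0.914 -0.329] [72. 74.] 2
side [292.9 292. ] 121.0 [ 0.369 -0.286] [ 0.368 -0.273] [35. 27.] 85
side [486.9 265.9] 474.0 [ 0.905 -0.27 ] [ 0.921 -0.257] [70. 73.] 83
side [311.2 188.5] 311.0 [0.452 0.065] [0.454 0.089] [96. 48.] 22
side [370.2 181.3] 72.0 [0.648 0.074] [0.657 0.099] [34. 36.] 26
side [286.7 134.3] 243.0 [0.389 0.338] [0.39  0.371] [82. 76.] 88
side [324.4 123.9] 114.0 [0.535 0.382] [0.54  0.416] [61. 47.] 82
flask [(array([377.4, 202.1]), 523.0)]
mortar [(array([373.8, 130. ]), 312.0)]
flask [(array([377.4, 202.1]), 522.0)]
mortar [(array([374.5, 127.8]), 702.0)]
```

View pics/end.png

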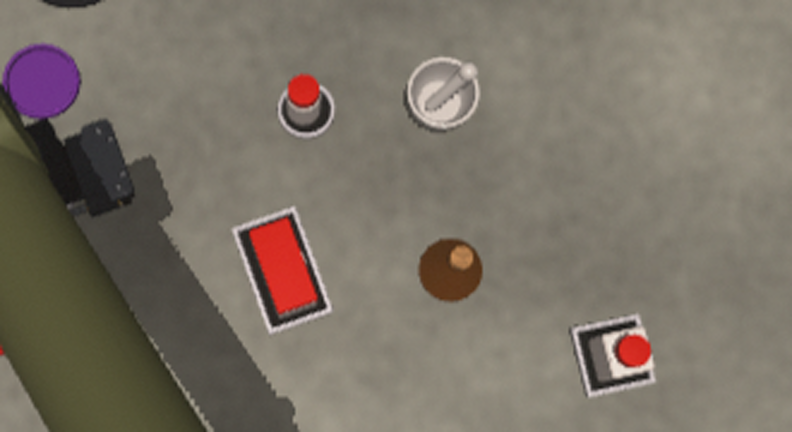

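All four containers stand in their trays: box (307,200), slim jar (316,127), bottle (453,236). The side view shows the wide jar's lid unchanged at (324,124). The flask (377,202) and mortar (374,129) have not moved, and the arm is clear. Handing in.

```bash
python3 -c "
from cell import workorder
print(workorder.sign_off())"
```

```text
the job is handed in; nothing more can be done
None
```

I handed in the job at about 40 s: all four containers stand upright in their own trays, and the flask and mortar are where they were.

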